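Stow a brake pad in a press-to-open parts case

ROBOT

A 6-joint arm with a two-finger parallel gripper is mounted at the origin on the work surface. World frame = base frame: x ahead of the robot, y to its left, z up, the work surface at z = 0. Lengths are in m, angles in rad, forces in N, time in s.
With the tool pointing down it reaches from about 0.35 to 0.775 m from the base axis. Payload 7.3 kg.
Tool frame: the origin (TCP) lies at the very end of the fingers, on their centre line; the grasp point (between the pads) lies 19 mm behind it (robot.hold_point_z is the distance from the TCP to the grasp point, in m); z points along the fingers, y is the direction in which the jaws open and shut (so a half turn about z gives the same grasp; the last joint's range is limited). The gripper opens to 92 mm and grips with 3 to 60 N. Pads are 19 mm wide; open, the fingers measure 130 mm over their backs; the gripper's body (75 mm by 190 mm) begins 47 mm behind the grasp point.
Start: joints at [-1.354, 0.342, 1.524, -0, 1.275, -0.146], TCP at [0.186, -0.491, 0.227] pointing down, gripper open.
Joint ranges: [-2.53, 2.53], [-0.77, 2.02], [0.04, 2.7], [-1, 4.14], [0.28, 2.66], [-3.11, 3.11]. Speed limits (rad/s): [2.57, 2.57, 3.14, 3.14, 3.14, 3.14].

INTERFACE

Orientations are given as [roll, pitch, yaw] about the fixed x, y, z axes, in that order (R = Rz(yaw) Ry(pitch) Rx(roll)).
In Python, from cell import monitor, viewer, robot gives the robot as it stands.
- The arm moves only by the tool move_arm, never from a script. Its argument "deltas" is a list of rows, each an object of numbers: "x", "y", "z": the shift along the tool's x, y, z in m; "wx", "wy", "wz": the turn, a rotation vector about the tool's x, y, z in degrees; "hand": the opening, from 0 (shut) to 1 (fully open). In form: [{"x": .., "y": .., "z": .., "wx": .., "wy": .., "wz": .., "hand": ..}, ...]. A call has 1 to 8 rows; each row is the pose to reach, as a shift and turn from the pose commanded when the call began, along the tool's axes at that moment; what a row does not reach only later rows make up. A row lasts 1/8 s, in which the tool goes at most 62.5 mm and 10.7 degrees, less where a joint would pass 70% of its speed; a pose out of reach is approached as far as the arm can. A call with a gripper value outside its range is refused whole. The fingers move at their own pace and stop on an object; "grip_force" is the grip in N (left out, the last holds). Time passes only in rows, so rows that repeat a pose let the fingers close. It gives the time, the measured TCP pose, the force and the opening at its end, in the units of the state.
- monitor.observe(): the state, without advancing time (a new reading comes with each control period).
- viewer.read_camera(name): name is "scene" or "side" or "wrist"; returns the picture (384x512x3 uint8, red, green, blue); there is no depth.
- viewer.camera_params(name): a dict with "camera_matrix" (3x3 intrinsics, pixels), "k1" (the pictures are not rectified: a ray, as slopes to the right and down, at radius r is drawn at 1 + k1 r^2 times it, then the intrinsics apply), "R" (3x3) and "t" (3): a world point X has camera coordinates R X + t. Camera axes: x right, y down, z forward; pixel columns grow to the right and rows downward; lengths in m; the calibration is good to about 2 mm. A picture is of the moment at which its call begins: read the wrist's pose just before it. camera_params takes no time and is no camera call; for the wrist camera it gives the pose at the moment of the call.
- robot.hand_in(): hands the job in, once; it reports no verdict.
The state is a dict: "time": time; "qpos": joint angles; "qvel": joint speeds; "joint_efforts": joint torques, N m; "tool_pos": TCP position; "tool_rot": TCP orientation; "contact_force": force on the tool from outside, world axes, zero at the start; "torque": the same for the moment, N m; "opening": finger opening in m.
Only numpy, scipy, OpenCV 4.12 (cv2) and the standard library are available. Lean on these libraries where they do the work, as an engineer would, in place of code of your own. Each camera call takes 0.05 s, during which the arm holds its last target. There are 200 camera calls.

TASK

Put the new, orange-backed brake pad away in the red press-to-open parts case on the bench: push the lid down until its latch lets go and it springs open, lay the pad flat inside on the case floor, then swing the lid back down and push it until it latches shut and stays shut by itself. Push the latch slowly, by feel, and never press on the lid harder than about 15 N; leave everything else on the bench where it is.

Things in the scene. Friction and masses are not known exactly. Their poses are not given: they have to be found in the camera images.
- case: Red steel case fixed to the bench, 150 (its x) x 160 (its y) x 62 mm high, walls 5 mm, black rubber inner floor 10 mm above its underside. Origin: centre of the underside; x points from the front (latch side, towards the robot) to the hinge side, z up. A black latch housing stands inside against the middle of the front wall: from the front wall to x = -52 mm, y = -30 to +22 mm, up to z = 44 mm.
- case_floor (a point): Point on the inner floor (top of the rubber, 10 mm above the case's underside), at x = -4 mm, y = 0 in the case frame: the middle of the free floor (clear of the raised lid) behind the latch housing.
- hinge_axis (a point): Middle of the lid's hinge axis, at x = +68 mm, z = 56 mm in the case frame; the axis runs along the case's y. Its frame turns with the lid: its x always points along the lid from the front edge to the hinge, its z out of the lid's outer face.
- press_spot (a point): Middle of the black rubber patch (30 x 60 mm) on the lid's outer face, 103 mm from the hinge axis and 6.5 mm above the lid's underside plane that runs through the axis; it moves with the lid. Push here, down, when the lid is shut.
- lid (a joint): Angle of the smooth aluminium lid (134 mm from hinge to front edge, 146 mm wide, 6 mm thick, underside in the hinge axis's plane, fits inside the walls), rad: 0 level with the rim, positive open, stop at 1.8 (leaning back a little). Latched it rests between -0.045 and +0.03, different each time. Not latched, a spring swings it fully open in about a second. Pushing it shut takes 1 to 3 N.
- latch (a point): Top middle of the latch housing (case frame x -63, y 0, z 44 mm). The latch alternates: pushed at the patch 3 to 8 mm below its latched rest, the lid lets go as it comes back up; pushed equally deep from open, it catches as it comes back up. The depth needed cannot be seen and varies by some mm between starts. Too shallow a push changes nothing. It jams against a quick push: keep below 20 mm/s.
- striker (a point): Steel pin that works the latch, on a bracket under the lid: 131 mm from the hinge axis, 27 mm below the lid's underside, shifting sideways up to 14 mm. At the patch the spring resists with 2 to 6 N; about 1 mm beyond the needed depth comes a firm buffer (about 6 N/mm): a push that rises to 8 to 10 N was deep enough, for letting go and for catching.
- new_pad_centre (a point): Centre (half-way up) of the new brake pad, lying flat: orange backing plate 84 (x) x 42 (y) x 5 mm with a thick black lining in two blocks (each 28 x 42 mm) on top, 16 mm high overall, 0.16 kg; lining up. Grip it across its 42 mm width (y).
- worn_pad_centre (a point): Centre of a worn brake pad, bare steel plate of the same outline, thin grey lining, 9 mm high overall: not wanted, leave it.
- socket: Dark upright socket, 34 mm across, 55 mm high; origin at its underside. Leave it.
- oil: Black oil bottle, 68 mm across, 190 mm high. Leave it.
- spray: Spray can, 58 mm across, 170 mm high. Leave it.
- carton: Small cardboard box, 100 x 70 x 55 mm. Leave it.
- driver: Screwdriver with a red handle, lying. Leave it.
- spanner: Steel spanner, lying. Leave it.
- bolt_cup: Steel bowl, 80 mm across, 60 mm high. Leave it.
Things that resemble listed ones, but are neither listed nor needed, are in the scene too. Of the things like the case, leave any that is pink; of the rest the larger one is meant.

How it is judged:
By the outcome, as a careful person would: the job done as asked, in the order asked, and still so for the second after the job is handed in, with the robot touching nothing.
It also fails if it takes over 72 s, if anything falls off the work surface, if the arm or the gripper's body presses on something with over 40 N, if the wrist force passes 120 N, or if a joint passes its speed limit or range.

## Working session

There is one attempt and no reset: what is moved stays moved. The work goes in short steps, Python scripts to look and compute and a tool call to move; the robot and the scene stay as the last step left them, time stands still between calls to the robot, and variables do not carry over. Pictures are saved under pics/ and viewed, about 8 in all and at most 12, crops included, and the job is handed in when it is done.

Besides the shell and the picture viewer there is one more tool, called after ">>>" as name(argument=value, ...) on one line, values as JSON. move_arm: Moves the arm, as the interface text tells. Its arguments: {"type":"object","properties":{"deltas":{"type":"array","items":{"type":"object","properties":{"x":{"type":"number"},"y":{"type":"number"},"z":{"type":"number"},"wx":{"type":"number"},"wy":{"type":"number"},"wz":{"type":"number"},"hand":{"type":"number"}}}},"grip_force":{"type":"number"}},"required":["deltas"]}

```bash
mkdir -p pics; cat > h.py <<'E'
import numpy as np, cv2
from cell import monitor, viewer, robot
from scipy.spatial.transform import Rotation as Ro
def ray(P,u,v):
    K=P["camera_matrix"];K=np.array(K)
    d=np.array([(u-K[0,2])/K[0,0],(v-K[1,2])/K[1,1]]); s=d.copy()
    for _ in range(20): s=d/(1+P["k1"]*(s@s))
    R=np.array(P["R"]);t=np.array(P["t"])
    return -R.T@t, R.T@np.array([s[0],s[1],1])
def onz(P,u,v,z):
    o,d=ray(P,u,v); return o+d*(z-o[2])/d[2]
def proj(P,X):
    K=np.array(P["camera_matrix"]); c=np.array(P["R"])@np.array(X)+np.array(P["t"]); s=c[:2]/c[2]; s=s*(1+P["k1"]*(s@s))
    return K[0,0]*s[0]+K[0,2],K[1,1]*s[1]+K[1,2]
def snap(n,f):
    P=viewer.camera_params(n); im=viewer.read_camera(n)[:,:,::-1].copy(); cv2.imwrite(f"pics/{f}.png",im); return P,im
def st():
    s=monitor.observe(); print(round(s["time"],2),np.round(s["tool_pos"],4),np.round(s["tool_rot"],3),np.round(s["contact_force"],1),round(s["opening"],4)); return s
E
python3 - <<'E'
from h import *
st()
ims=[]
for n in("scene","side","wrist"):
    P,im=snap(n,n+"0"); ims.append(im)
    print(n,-np.array(P["R"]).T@P["t"],np.array(P["R"])[2],P["k1"],P["camera_matrix"][0][0])
E
```

```text
0.0 [ 0.1862 -0.4904  0.226 ] [-3.14  -0.     0.363] [ 0.6  0.5 -0.3] 0.0918
scene [ 0.9886145  -0.49756617  1.16982737] [-0.35187346  0.42190319 -0.83557331] -0.014853855167272665 455.8364733271086
side [-0.24508004  1.12004348  0.82385974] [ 0.5194405  -0.69668824 -0.49477981] 0.023719481534167624 474.2736829769099
wrist [ 0.2481776  -0.46780214  0.38349128] [-0.23096372 -0.08588981 -0.96916392] 0.0012181780548950944 297.76302281145826
```

View pics/scene0.png

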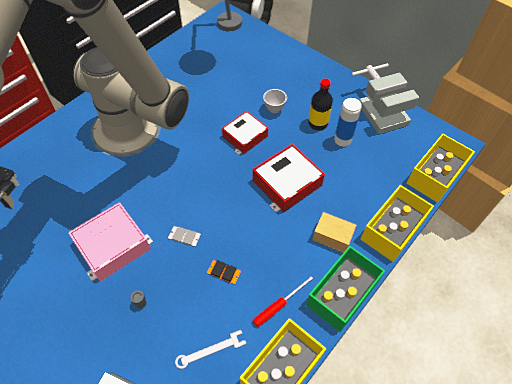

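View pics/side0.png

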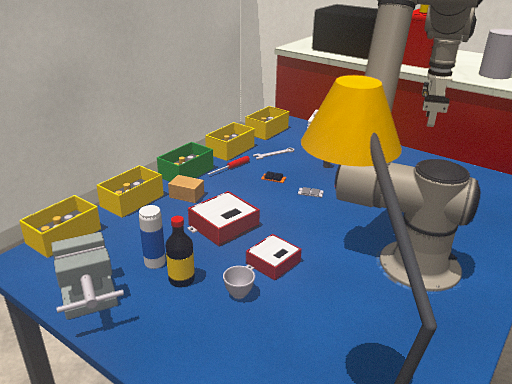

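The scene picture shows the case candidates: pink (110,240), small red (245,130) and large red (288,175). The pad candidates are orange-backed (224,271) and worn (184,236). I choose the large red case and the orange-backed pad; next come a close crop and the measurements.

```bash
cat > m.py <<'E'
from h import *
P=viewer.camera_params("scene"); im=cv2.imread("pics/scene0.png"); Q=viewer.camera_params("side"); im2=cv2.imread("pics/side0.png")
def big(m,roi):
    x0,y0,x1,y1=roi; k=np.zeros_like(m);k[y0:y1,x0:x1]=m[y0:y1,x0:x1]
    c=max(cv2.findContours(k,0,2)[0],key=cv2.contourArea); return c
def rect(P,c,z):
    w=np.array([onz(P,u,v,z)[:2] for u,v in c[:,0,:].astype(float)],np.float32); return cv2.minAreaRect(w)
def go(P,im,n,rc,rp):
    hsv=cv2.cvtColor(im,cv2.COLOR_BGR2HSV); b,g,r=[im[:,:,i].astype(int) for i in range(3)]
    white=((im.min(2)>150)*255).astype(np.uint8); c=big(white,rc)
    print(n,"lid",rect(P,c,.0605)); hull=np.zeros_like(white); cv2.drawContours(hull,[cv2.convexHull(c)],-1,255,-1)
    dark=((im.max(2)<110)*255).astype(np.uint8)&hull; print(n,"patch",rect(P,big(dark,rc),.0625))
    red=((((hsv[...,0]<6)|(hsv[...,0]>174))&(hsv[...,1]>150)&(hsv[...,2]>60))*255).astype(np.uint8); c=big(red,rc); print(n,"red bbox",cv2.boundingRect(c))
    a=cv2.approxPolyDP(cv2.convexHull(c),4,True)[:,0]; print([(tuple(map(int,p)),np.round(onz(P,*p,.062)[:2],3).tolist()) for p in a])
    nb=((b<g+25)*255).astype(np.uint8)
    pm=(((hsv[...,0]<22)&(hsv[...,1]>120)&(im.max(2)>90)|(im.max(2)<75))*255).astype(np.uint8)
    c=big(cv2.morphologyEx(pm,cv2.MORPH_CLOSE,np.ones((5,5))),rp); print(n,"pad",rect(P,c,.012),rect(P,c,.005),cv2.boundingRect(c))
go(P,im,"scene",(248,140,330,215),(200,255,248,290))
go(Q,im2,"side",(185,188,263,245),(258,168,290,186))
a=cv2.resize(im[135:225,240:335],None,fx=5,fy=5,interpolation=2); b=cv2.resize(im[225:315,175:245],None,fx=5,fy=5,interpolation=2)
cv2.imwrite("pics/crop0.png",np.hstack([a,b])[:, :800] if a.shape[1]+b.shape[1]<=900 else a)
E
python3 m.py
```

```text
scene lid ((0.5498441457748413, 0.18582890927791595), (0.1460074484348297, 0.1397518515586853), 79.7608642578125)
scene patch ((0.5130241513252258, 0.19098544120788574), (0.05571221932768822, 0.02696295827627182), 78.52010345458984)
scene red bbox (253, 144, 72, 68)
[((292, 144), [0.491, 0.276]), ((324, 174), [0.635, 0.248]), ((321, 185), [0.652, 0.209]), ((283, 211), [0.623, 0.066]), ((253, 180), [0.489, 0.091]), ((253, 168), [0.46, 0.125])]
scene pad ((0.6047141551971436, -0.16373945772647858), (0.08269799500703812, 0.04563947394490242), 18.521265029907227) ((0.6023931503295898, -0.16172119975090027), (0.08319799602031708, 0.0459153912961483), 18.521278381347656) (207, 260, 34, 24)
side lid ((0.551721453666687, 0.18732963502407074), (0.1465916782617569, 0.1438547521829605), 78.6080551147461)
side patch ((0.5119243264198303, 0.19714240729808807), (0.057497289031744, 0.02791443094611168), 78.45297241210938)
side red bbox (188, 195, 71, 50)
[((258, 209), [0.463, 0.126]), ((218, 244), [0.443, 0.337]), ((189, 224), [0.571, 0.314]), ((189, 207), [0.635, 0.247]), ((234, 195), [0.573, 0.106])]
side pad ((0.5962191224098206, -0.15461155772209167), (0.08354097604751587, 0.06433051079511642), 17.184932708740234) ((0.6034729480743408, -0.16560184955596924), (0.08426129072904587, 0.06488516926765442), 17.184946060180664) (261, 172, 25, 11)
```

View pics/crop0.png

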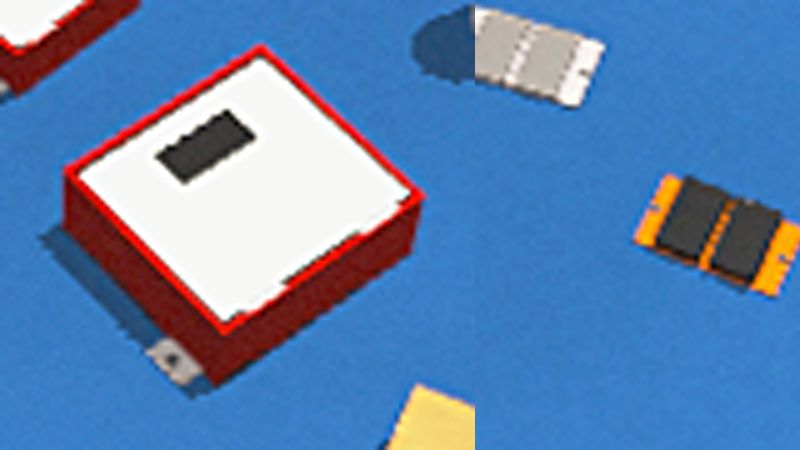

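The crop confirms the choice. The large red case has its black patch at about (281,163) towards the robot. The orange pad at (224,271) has two black blocks facing up, and the bare worn pad is separate at (184,236). Next I compute clearances and the first move.

```bash
cat >> h.py <<'E'
C=np.array([.549,.1866,0]); YAW=-.197
def cw(x,y,z): c,s=np.cos(YAW),np.sin(YAW); return C+np.array([c*x-s*y,s*x+c*y,z])
def delta(X,yaw=None,tilt=None):
    s=monitor.observe(); R0=Ro.from_euler("xyz",s["tool_rot"]); R1=R0 if yaw is None else Ro.from_euler("xyz",[np.pi,0,yaw])
    print("d mm",np.round(1000*R0.inv().apply(np.array(X)-s["tool_pos"]),1),"rv deg",np.round(np.degrees((R0.inv()*R1).as_rotvec()),1))
E
python3 - <<'E'
from h import *
P=viewer.camera_params("scene")
for n,u,v,z in[("oil base",320,128,0),("spray base",346,146,0),("carton",335,227,.055),("bowl",274,110,.0),("pink",105,225,.06),("socket",138,305,0),("smallcase",245,127,.05),("worn",184,236,.005)]: print(n,np.round(onz(P,u,v,z),3))
X=cw(-35,0,0)
print(cw(-.035,0,.062),cw(-.004,0,.01))
delta(cw(-.035,0,.12),YAW+np.pi)
E
```

```text
oil base [0.492 0.436 0.   ]
spray base [0.603 0.43  0.   ]
carton [0.763 0.125 0.055]
bowl [0.322 0.398 0.   ]
pink [ 0.278 -0.293  0.06 ]
socket [ 0.495 -0.379  0.   ]
smallcase [0.327 0.239 0.05 ]
worn [ 0.442 -0.157  0.005]
[0.51467696 0.19345049 0.062     ] [0.54507737 0.18738291 0.01      ]
d mm [ 549.7 -522.8  106.9] rv deg [-0.000e+00 -1.000e-01 -1.479e+02]
```

>>> move_arm(deltas=[{"x": 0.045,"y": -0.04,"wz": -10,"hand": 0},{"x": 0.09,"y": -0.08,"wz": -20,"hand": 0},{"x": 0.13,"y": -0.125,"wz": -30,"hand": 0},{"x": 0.175,"y": -0.165,"wz": -40,"hand": 0},{"x": 0.22,"y": -0.21,"wz": -50,"hand": 0},{"x": 0.26,"y": -0.25,"wz": -60,"hand": 0},{"x": 0.305,"y": -0.29,"wz": -70,"hand": 0},{"x": 0.35,"y": -0.33,"wz": -80,"hand": 0}])

```text
schema error: expected keys x, y, z, wx, wy, wz, hand
```

```bash
python3 -c "
from h import *
print(np.round(st()['qpos'],2));delta(cw(-.035,0,.12),YAW+np.pi)"
```

```text
0.15 [ 0.1863 -0.4905  0.2262] [-3.14  -0.     0.363] [-0.6 -0.1 -0.5] 0.0922
[-1.35  0.34  1.52  0.    1.28 -0.15]
d mm [ 549.7 -522.8  106.9] rv deg [-0.000e+00 -1.000e-01 -1.479e+02]
```

All keys are required in every row.

>>> move_arm(deltas=[{"x": 0.045,"y": -0.04,"z": 0,"wx": 0,"wy": 0,"wz": -10,"hand": 0},{"x": 0.09,"y": -0.08,"z": 0,"wx": 0,"wy": 0,"wz": -20,"hand": 0},{"x": 0.13,"y": -0.125,"z": 0,"wx": 0,"wy": 0,"wz": -30,"hand": 0},{"x": 0.175,"y": -0.165,"z": 0,"wx": 0,"wy": 0,"wz": -40,"hand": 0},{"x": 0.22,"y": -0.21,"z": 0,"wx": 0,"wy": 0,"wz": -50,"hand": 0},{"x": 0.26,"y": -0.25,"z": 0,"wx": 0,"wy": 0,"wz": -60,"hand": 0},{"x": 0.305,"y": -0.29,"z": 0,"wx": 0,"wy": 0,"wz": -70,"hand": 0},{"x": 0.35,"y": -0.33,"z": 0,"wx": 0,"wy": 0,"wz": -80,"hand": 0}])

```text
time: 1.15
tool_pos: [0.397, -0.0563, 0.2269]
tool_rot: [3.141, 0.001, 1.765]
contact_force: [1.1, -0.5, 0.2]
opening: 0.0163
```

```bash
python3 -c "
from h import *
print(np.round(st()['qpos'],2));delta(cw(-.035,0,.12),YAW+np.pi)"
```

```text
1.15 [ 0.397  -0.0563  0.2269] [3.141e+00 1.000e-03 1.765e+00] [ 1.1 -0.5  0.2] 0.0163
[-0.33  0.11  1.83 -0.    1.2  -0.53]
d mm [222.4 163.5 106.8] rv deg [  0.    0.  -67.6]
```

>>> move_arm(deltas=[{"x": 0.032,"y": 0.023,"z": 0,"wx": 0,"wy": 0,"wz": -10,"hand": 0},{"x": 0.064,"y": 0.047,"z": 0.01,"wx": 0,"wy": 0,"wz": -20,"hand": 0},{"x": 0.096,"y": 0.07,"z": 0.025,"wx": 0,"wy": 0,"wz": -30,"hand": 0},{"x": 0.128,"y": 0.094,"z": 0.04,"wx": 0,"wy": 0,"wz": -40,"hand": 0},{"x": 0.16,"y": 0.118,"z": 0.06,"wx": 0,"wy": 0,"wz": -50,"hand": 0},{"x": 0.192,"y": 0.141,"z": 0.08,"wx": 0,"wy": 0,"wz": -60,"hand": 0},{"x": 0.2225,"y": 0.1635,"z": 0.1,"wx": 0,"wy": 0,"wz": -67.6,"hand": 0},{"x": 0.2225,"y": 0.1635,"z": 0.107,"wx": 0,"wy": 0,"wz": -67.6,"hand": 0}])

```text
time: 2.15
tool_pos: [0.5152, 0.1928, 0.1179]
tool_rot: [-3.141, -0.002, 2.942]
contact_force: [0.2, 0.0, -0.5]
opening: 0.0005
```

```bash
python3 - <<'E'
from h import *
st();delta(cw(-.035,0,.068),YAW+np.pi)
P,im=snap("wrist","w1")
for X in [cw(-.035,0,.0625),cw(-.075,-.08,.062),cw(-.075,.08,.062)]: print(np.round(proj(P,X)))
E
```

```text
2.15 [0.5152 0.1928 0.1179] [-3.141e+00 -2.000e-03  2.942e+00] [ 0.2  0.  -0.5] 0.0005
d mm [ 0.5  0.6 49.9] rv deg [-0.  -0.1 -0.1]
[257. 207.]
[145. 154.]
[369. 153.]
```

View pics/w1.png

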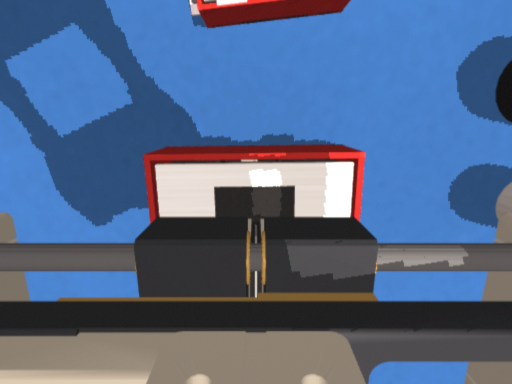

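The wrist view shows the case front corners at (147,153) and (363,153), against predictions of (145,154) and (369,153). The patch spans columns 215–295, centred under the fingers. I'll descend and feel for the lid.

>>> move_arm(deltas=[{"x": 0.0005,"y": 0.0005,"z": 0.024,"wx": 0,"wy": 0,"wz": 0,"hand": 0},{"x": 0.0005,"y": 0.0005,"z": 0.042,"wx": 0,"wy": 0,"wz": 0,"hand": 0},{"x": 0.0005,"y": 0.0005,"z": 0.046,"wx": 0,"wy": 0,"wz": 0,"hand": 0},{"x": 0.0005,"y": 0.0005,"z": 0.048,"wx": 0,"wy": 0,"wz": 0,"hand": 0},{"x": 0.0005,"y": 0.0005,"z": 0.0495,"wx": 0,"wy": 0,"wz": 0,"hand": 0},{"x": 0.0005,"y": 0.0005,"z": 0.051,"wx": 0,"wy": 0,"wz": 0,"hand": 0},{"x": 0.0005,"y": 0.0005,"z": 0.0525,"wx": 0,"wy": 0,"wz": 0,"hand": 0},{"x": 0.0005,"y": 0.0005,"z": 0.054,"wx": 0,"wy": 0,"wz": 0,"hand": 0}])

```text
time: 3.2
tool_pos: [0.5151, 0.1917, 0.0657]
tool_rot: [-3.142, 0.0, 2.939]
contact_force: [0.1, -0.2, 0.1]
opening: 0.0002
```

>>> move_arm(deltas=[{"x": 0,"y": 0,"z": 0.001,"wx": 0,"wy": 0,"wz": 0,"hand": 0},{"x": 0,"y": 0,"z": 0.002,"wx": 0,"wy": 0,"wz": 0,"hand": 0}])

```text
time: 3.45
tool_pos: [0.515, 0.1917, 0.0636]
tool_rot: [-3.141, -0.0, 2.939]
contact_force: [-0.1, 0.5, -0.4]
opening: 0.0008
```

>>> move_arm(deltas=[{"x": 0,"y": 0,"z": 0.001,"wx": 0,"wy": 0,"wz": 0,"hand": 0},{"x": 0,"y": 0,"z": 0.002,"wx": 0,"wy": 0,"wz": 0,"hand": 0}])

```text
time: 3.7
tool_pos: [0.5151, 0.1916, 0.0616]
tool_rot: [-3.142, 0.0, 2.939]
contact_force: [-0.2, -0.2, 0.4]
opening: 0.0004
```

>>> move_arm(deltas=[{"x": 0,"y": 0,"z": 0.001,"wx": 0,"wy": 0,"wz": 0,"hand": 0},{"x": 0,"y": 0,"z": 0.002,"wx": 0,"wy": 0,"wz": 0,"hand": 0}])

```text
time: 3.95
tool_pos: [0.5151, 0.1916, 0.0598]
tool_rot: [-3.142, 0.0, 2.939]
contact_force: [-1.1, -0.5, 2.4]
opening: 0.0003
```

>>> move_arm(deltas=[{"x": 0,"y": 0,"z": 0.001,"wx": 0,"wy": 0,"wz": 0,"hand": 0},{"x": 0,"y": 0,"z": 0.002,"wx": 0,"wy": 0,"wz": 0,"hand": 0}])

```text
time: 4.2
tool_pos: [0.515, 0.1917, 0.0577]
tool_rot: [-3.142, 0.0, 2.939]
contact_force: [-0.9, 0.7, 2.8]
opening: 0.0006
```

>>> move_arm(deltas=[{"x": 0,"y": 0,"z": 0.001,"wx": 0,"wy": 0,"wz": 0,"hand": 0}])

```text
time: 4.32
tool_pos: [0.515, 0.1916, 0.0567]
tool_rot: [-3.142, -0.0, 2.939]
contact_force: [-0.7, 0.5, 1.3]
opening: 0.0004
```

>>> move_arm(deltas=[{"x": 0,"y": 0,"z": 0.001,"wx": 0,"wy": 0,"wz": 0,"hand": 0}])

```text
time: 4.45
tool_pos: [0.515, 0.1917, 0.0556]
tool_rot: [-3.142, -0.0, 2.939]
contact_force: [-0.8, 0.3, 2.9]
opening: 0.0003
```

>>> move_arm(deltas=[{"x": 0,"y": 0,"z": 0.001,"wx": 0,"wy": 0,"wz": 0,"hand": 0}])

```text
time: 4.58
tool_pos: [0.515, 0.1917, 0.0548]
tool_rot: [-3.142, 0.0, 2.939]
contact_force: [-2.7, -0.2, 6.3]
opening: 0.0005
```

>>> move_arm(deltas=[{"x": 0,"y": 0,"z": 0.0007,"wx": 0,"wy": 0,"wz": 0,"hand": 0}])

```text
time: 4.7
tool_pos: [0.515, 0.1917, 0.0543]
tool_rot: [-3.142, 0.0, 2.939]
contact_force: [-3.8, -0.8, 8.7]
opening: 0.0006
```

>>> move_arm(deltas=[{"x": 0,"y": 0,"z": 0.0005,"wx": 0,"wy": 0,"wz": 0,"hand": 0}])

```text
time: 4.82
tool_pos: [0.5151, 0.1917, 0.0541]
tool_rot: [3.142, 0.0, 2.939]
contact_force: [-3.2, -0.5, 10.4]
opening: 0.0005
```

Force reached about 10 N. Now I back off slowly so the latch lets go, then leave towards the front.

>>> move_arm(deltas=[{"x": 0,"y": 0,"z": -0.0015,"wx": 0,"wy": 0,"wz": 0,"hand": 0},{"x": 0,"y": 0,"z": -0.003,"wx": 0,"wy": 0,"wz": 0,"hand": 0},{"x": 0,"y": 0,"z": -0.0045,"wx": 0,"wy": 0,"wz": 0,"hand": 0},{"x": 0,"y": 0,"z": -0.006,"wx": 0,"wy": 0,"wz": 0,"hand": 0},{"x": 0,"y": 0,"z": -0.008,"wx": 0,"wy": 0,"wz": 0,"hand": 0},{"x": 0,"y": 0,"z": -0.01,"wx": 0,"wy": 0,"wz": 0,"hand": 0},{"x": 0,"y": 0,"z": -0.012,"wx": 0,"wy": 0,"wz": 0,"hand": 0},{"x": 0,"y": 0,"z": -0.014,"wx": 0,"wy": 0,"wz": 0,"hand": 0}])

```text
time: 5.82
tool_pos: [0.5154, 0.1916, 0.0677]
tool_rot: [3.141, 0.001, 2.939]
contact_force: [1.1, -0.1, 2.3]
opening: 0.0004
```

The lid has released: it still pushes with 2.3 N, 7 mm above its latched rest. I'll withdraw towards the front.

>>> move_arm(deltas=[{"x": 0.02,"y": 0,"z": -0.01,"wx": 0,"wy": 0,"wz": 0,"hand": 0},{"x": 0.05,"y": 0,"z": -0.015,"wx": 0,"wy": 0,"wz": 0,"hand": 0},{"x": 0.09,"y": 0,"z": -0.03,"wx": 0,"wy": 0,"wz": 0,"hand": 0},{"x": 0.11,"y": 0.03,"z": -0.07,"wx": 0,"wy": 0,"wz": 0,"hand": 0.4},{"x": 0.11,"y": 0.09,"z": -0.1,"wx": 0,"wy": 0,"wz": 0,"hand": 0.9},{"x": 0.11,"y": 0.15,"z": -0.11,"wx": 0,"wy": 0,"wz": 0,"hand": 0.9}])

```text
time: 6.58
tool_pos: [0.4376, 0.3598, 0.1794]
tool_rot: [3.139, 0.003, 2.938]
contact_force: [0.9, 0.4, -0.5]
opening: 0.0254
```

```bash
python3 - <<'E'
from h import *
st();P,im=snap("scene","s1");Q,im2=snap("side","d1")
cv2.imwrite("pics/c1.png",np.vstack([np.hstack([im[100:300,150:400],im2[120:320,130:380]])]))
delta([.604-.01,-.163-.0,.18],.323+np.pi)
E
```

```text
6.58 [0.4376 0.3598 0.1794] [3.139e+00 3.000e-03 2.938e+00] [ 0.9  0.4 -0.5] 0.0254
d mm [-257.  -485.1   -3.1] rv deg [  0.2   0.2 -29.9]
```

View pics/c1.png

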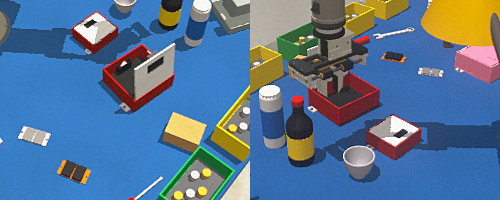

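The view shows the lid standing open, with the latch housing and dark floor visible. My y shift went towards the oil bottle without touching it. I'll rise first, then go to the pad.

>>> move_arm(deltas=[{"x": 0.0,"y": -0.02,"z": -0.03,"wx": 0,"wy": 0,"wz": 0,"hand": 0.3},{"x": -0.01,"y": -0.08,"z": -0.045,"wx": 0,"wy": 0,"wz": 0,"hand": 0.3},{"x": -0.03,"y": -0.14,"z": -0.045,"wx": 0,"wy": 0,"wz": -5,"hand": 0.9},{"x": -0.05,"y": -0.2,"z": -0.045,"wx": 0,"wy": 0,"wz": -10,"hand": 0.9},{"x": -0.09,"y": -0.25,"z": -0.045,"wx": 0,"wy": 0,"wz": -15,"hand": 0.9},{"x": -0.13,"y": -0.3,"z": -0.045,"wx": 0,"wy": 0,"wz": -20,"hand": 0.9},{"x": -0.17,"y": -0.345,"z": -0.045,"wx": 0,"wy": 0,"wz": -25,"hand": 0.9},{"x": -0.21,"y": -0.39,"z": -0.04,"wx": 0,"wy": 0,"wz": -30,"hand": 0.9}])

```text
time: 7.68
tool_pos: [0.5644, -0.0682, 0.217]
tool_rot: [3.142, 0.0, -2.818]
contact_force: [0.8, 0.2, -0.5]
opening: 0.081
```

>>> move_arm(deltas=[{"x": 0.006,"y": -0.05,"z": 0.0,"wx": 0,"wy": 0,"wz": 0,"hand": 0.9},{"x": 0.012,"y": -0.1,"z": 0.01,"wx": 0,"wy": 0,"wz": 0,"hand": 0.9},{"x": 0.012,"y": -0.1,"z": 0.01,"wx": 0,"wy": 0,"wz": 0,"hand": 0.9}])

```text
time: 8.05
tool_pos: [0.5833, -0.1681, 0.205]
tool_rot: [3.14, -0.003, -2.825]
contact_force: [-0.2, 0.9, -0.6]
opening: 0.0824
```

```bash
cat > pad.py <<'E'
from h import *
st();P,im=snap("wrist","w2")
hsv=cv2.cvtColor(im,cv2.COLOR_BGR2HSV)
m=((hsv[...,0]>5)&(hsv[...,0]<22)&(hsv[...,1]>170)&(im.max(2)>150)).astype(np.uint8)*255
n,l,s,c=cv2.connectedComponentsWithStats(m); print(s[s[:,4]>15][:8],c[s[:,4]>15][:8])
E
python3 pad.py
```

```text
8.05 [ 0.5833 -0.1681  0.205 ] [ 3.140e+00 -3.000e-03 -2.825e+00] [-0.2  0.9 -0.6] 0.0824
[[     0      0    512    384 196129]
 [   238    155     34     11    310]
 [   238    190     25      1     25]
 [   239    215     32      5    140]] [[255.50343396 191.53099236]
 [254.04516129 160.55483871]
 [250.         190.        ]
 [254.53571429 216.91428571]]
```

View pics/w2.png

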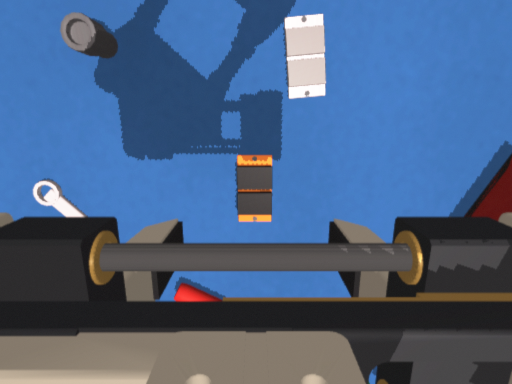

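The wrist view shows the orange pad at cols 237–273, rows 155–221, aligned with the tool, and the worn pad at (306,55). Computing its centre.

```bash
python3 - <<'E'
from h import *
P=viewer.camera_params("wrist"); im=cv2.imread("pics/w2.png")
a=onz(P,254.7,154.7,.005);b=onz(P,254.9,220.5,.005)
L=onz(P,237.5,190,.005);Rr=onz(P,272.5,190,.005)
print(a,b,np.linalg.norm(a-b),np.arctan2(*(a-b)[1::-1]),np.linalg.norm(L-Rr),(a+b)/2)
hsv=cv2.cvtColor(im,cv2.COLOR_BGR2HSV)
nb=((hsv[...,0]<95)|(hsv[...,0]>125)|(im.max(2)<60)).astype(np.uint8)
r=[(y,np.flatnonzero(nb[y,225:285])[[0,-1]]+225) for y in (158,163,170,180,200,210,218)];print(r)
yaw=np.arctan2(*(a-b)[1::-1])
for z in(.1,.025,.0215): delta([*((a+b)/2)[:2],z],yaw)
E
```

```text
[ 0.56218081 -0.17400813  0.005     ] [ 0.64140589 -0.14765098  0.005     ] 0.08349439077871097 -2.820424054607921 0.043309722427403004 [ 0.60179335 -0.16082956  0.005     ]
[(158, array([237, 272])), (163, array([237, 272])), (170, array([237, 271])), (180, array([238, 270])), (200, array([238, 270])), (210, array([239, 270])), (218, array([238, 271]))]
d mm [-19.4  -1.  105.6] rv deg [ 0.1 -0.1 -0.2]
d mm [-19.6  -1.1 180.6] rv deg [ 0.1 -0.1 -0.2]
d mm [-19.6  -1.1 184.1] rv deg [ 0.1 -0.1 -0.2]
```

>>> move_arm(deltas=[{"x": -0.0195,"y": -0.001,"z": 0.06,"wx": 0,"wy": 0,"wz": 0,"hand": 0.9},{"x": -0.0195,"y": -0.001,"z": 0.12,"wx": 0,"wy": 0,"wz": 0,"hand": 0.9},{"x": -0.0195,"y": -0.001,"z": 0.17,"wx": 0,"wy": 0,"wz": 0,"hand": 0.8},{"x": -0.0195,"y": -0.001,"z": 0.19,"wx": 0,"wy": 0,"wz": 0,"hand": 0.75},{"x": -0.0195,"y": -0.001,"z": 0.2005,"wx": 0,"wy": 0,"wz": 0,"hand": 0.75},{"x": -0.0195,"y": -0.001,"z": 0.2005,"wx": 0,"wy": 0,"wz": 0,"hand": 0.75}])

```text
time: 8.85
tool_pos: [0.603, -0.1587, 0.0067]
tool_rot: [3.141, -0.0, -2.82]
contact_force: [0.4, -0.6, 0.0]
opening: 0.0692
```

>>> move_arm(deltas=[{"x": 0,"y": 0,"z": 0,"wx": 0,"wy": 0,"wz": 0,"hand": 0.3},{"x": 0,"y": 0,"z": 0,"wx": 0,"wy": 0,"wz": 0,"hand": 0.3},{"x": 0,"y": 0,"z": 0,"wx": 0,"wy": 0,"wz": 0,"hand": 0.3},{"x": 0,"y": 0,"z": 0,"wx": 0,"wy": 0,"wz": 0,"hand": 0.3},{"x": 0,"y": 0,"z": 0,"wx": 0,"wy": 0,"wz": 0,"hand": 0.3}], grip_force=25)

```text
time: 9.48
tool_pos: [0.6035, -0.1599, 0.0073]
tool_rot: [-3.14, 0.001, -2.821]
contact_force: [-0.8, -0.7, 6.0]
opening: 0.0414
```

>>> move_arm(deltas=[{"x": 0,"y": 0,"z": -0.03,"wx": 0,"wy": 0,"wz": 0,"hand": 0.3},{"x": 0,"y": 0,"z": -0.08,"wx": 0,"wy": 0,"wz": 0,"hand": 0.3},{"x": 0,"y": 0,"z": -0.13,"wx": 0,"wy": 0,"wz": 0,"hand": 0.3},{"x": 0,"y": 0,"z": -0.16,"wx": 0,"wy": 0,"wz": 0,"hand": 0.3},{"x": 0,"y": 0,"z": -0.16,"wx": 0,"wy": 0,"wz": 0,"hand": 0.3}])

```text
time: 10.1
tool_pos: [0.604, -0.1598, 0.1687]
tool_rot: [-3.139, 0.003, -2.821]
contact_force: [0.0, 0.4, -1.5]
opening: 0.0414
```

```bash
python3 - <<'E'
from h import *
st();delta(cw(-.0015,0,.16),YAW+np.pi)
P,im=snap("wrist","w3")
P,im=snap("scene","s2")
# recheck case yaw/centre from open-case rim
E
```

```text
10.1 [ 0.604  -0.1598  0.1687] [-3.139e+00  3.000e-03 -2.821e+00] [ 0.   0.4 -1.5] 0.0414
d mm [-55.7 346.8   7.9] rv deg [-0.1  0.2 29.7]
```

View pics/w3.png

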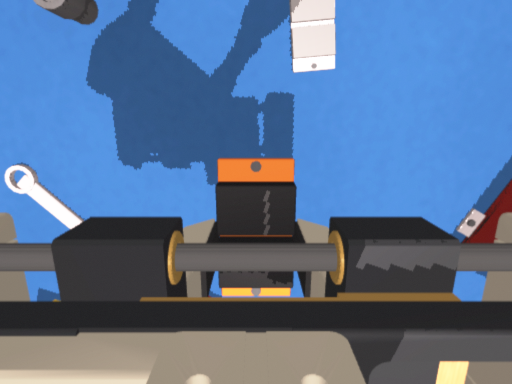

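The pad is held level and centred between the fingers, with its front end at rows 158–181.

>>> move_arm(deltas=[{"x": 0.005,"y": 0.04,"z": 0,"wx": 0,"wy": 0,"wz": 6,"hand": 0.3},{"x": 0.005,"y": 0.09,"z": 0,"wx": 0,"wy": 0,"wz": 12,"hand": 0.3},{"x": 0,"y": 0.14,"z": 0,"wx": 0,"wy": 0,"wz": 18,"hand": 0.3},{"x": -0.01,"y": 0.19,"z": 0,"wx": 0,"wy": 0,"wz": 24,"hand": 0.3},{"x": -0.02,"y": 0.24,"z": 0,"wx": 0,"wy": 0,"wz": 29.7,"hand": 0.3},{"x": -0.03,"y": 0.29,"z": 0,"wx": 0,"wy": 0,"wz": 29.7,"hand": 0.3},{"x": -0.045,"y": 0.33,"z": 0,"wx": 0,"wy": 0,"wz": 29.7,"hand": 0.3},{"x": -0.0557,"y": 0.347,"z": 0,"wx": 0,"wy": 0,"wz": 29.7,"hand": 0.3}])

```text
time: 11.2
tool_pos: [0.545, 0.1893, 0.1643]
tool_rot: [-3.14, -0.004, 2.947]
contact_force: [1.1, -1.5, -1.7]
opening: 0.0417
```

>>> move_arm(deltas=[{"x": 0,"y": 0,"z": 0.01,"wx": 0,"wy": 0,"wz": 0,"hand": 0.3},{"x": 0,"y": 0,"z": 0.02,"wx": 0,"wy": 0,"wz": 0,"hand": 0.3}])

```text
time: 11.45
tool_pos: [0.546, 0.1861, 0.1448]
tool_rot: [-3.14, -0.002, 2.943]
contact_force: [0.4, -0.5, -0.1]
opening: 0.0415
```

```bash
python3 - <<'E'
from h import *
s=st();delta(cw(-.0015,0,.02),YAW+np.pi)
P=viewer.camera_params("wrist");im=viewer.read_camera("wrist")[:,:,::-1].copy()
z=s["tool_pos"][2]-.0023
for X in [cw(-.075,-.08,.062),cw(-.075,.08,.062),cw(-.052,-.03,.044),cw(-.052,.022,.044),cw(-.046,-.021,z),cw(-.046,.021,z)]:
    p=proj(P,X);print(np.round(p)); cv2.circle(im,(int(p[0]),int(p[1])),3,(0,255,0),-1)
cv2.imwrite("pics/w4.png",im)
E
```

```text
11.45 [0.546  0.1861 0.1448] [-3.140e+00 -2.000e-03  2.943e+00] [ 0.4 -0.5 -0.1] 0.0415
d mm [ -1.6   1.2 124.8] rv deg [-0.1 -0.1 -0.1]
[154. 109.]
[360. 109.]
[222. 137.]
[283. 137.]
[219. 160.]
[297. 160.]
```

View pics/w4.png

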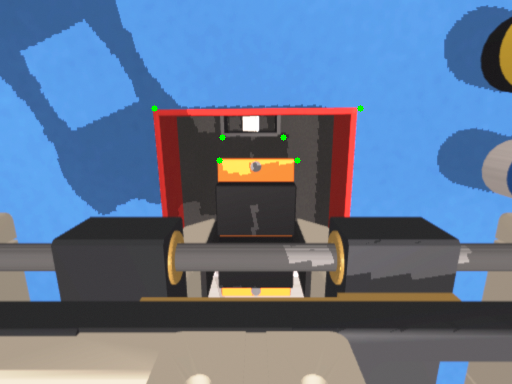

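The predicted corners (green) match the rim and latch housing within about 2 mm. The pad front sits behind the housing, so I descend.

>>> move_arm(deltas=[{"x": -0.0015,"y": 0.001,"z": 0.03,"wx": 0,"wy": 0,"wz": 0,"hand": 0.3},{"x": -0.0015,"y": 0.001,"z": 0.06,"wx": 0,"wy": 0,"wz": 0,"hand": 0.3},{"x": -0.0015,"y": 0.001,"z": 0.085,"wx": 0,"wy": 0,"wz": 0,"hand": 0.3},{"x": -0.0015,"y": 0.001,"z": 0.105,"wx": 0,"wy": 0,"wz": 0,"hand": 0.3},{"x": -0.0015,"y": 0.001,"z": 0.115,"wx": 0,"wy": 0,"wz": 0,"hand": 0.3},{"x": -0.0015,"y": 0.001,"z": 0.12,"wx": 0,"wy": 0,"wz": 0,"hand": 0.3},{"x": -0.0015,"y": 0.001,"z": 0.122,"wx": 0,"wy": 0,"wz": 0,"hand": 0.3}])

```text
time: 12.38
tool_pos: [0.5484, 0.1878, 0.0248]
tool_rot: [3.141, 0.001, 2.944]
contact_force: [0.6, 0.0, -0.4]
opening: 0.0421
```

>>> move_arm(deltas=[{"x": 0,"y": 0,"z": 0.0015,"wx": 0,"wy": 0,"wz": 0,"hand": 0.3},{"x": 0,"y": 0,"z": 0.003,"wx": 0,"wy": 0,"wz": 0,"hand": 0.3}])

```text
time: 12.62
tool_pos: [0.5484, 0.1881, 0.0219]
tool_rot: [3.141, 0.001, 2.944]
contact_force: [0.8, -0.6, -0.8]
opening: 0.0416
```

>>> move_arm(deltas=[{"x": 0,"y": 0,"z": 0.001,"wx": 0,"wy": 0,"wz": 0,"hand": 0.3}])

```text
time: 12.75
tool_pos: [0.5482, 0.1881, 0.0207]
tool_rot: [3.142, 0.0, 2.944]
contact_force: [-0.5, 0.5, -1.1]
opening: 0.0415
```

>>> move_arm(deltas=[{"x": 0,"y": 0,"z": 0.001,"wx": 0,"wy": 0,"wz": 0,"hand": 0.3},{"x": 0,"y": 0,"z": 0.002,"wx": 0,"wy": 0,"wz": 0,"hand": 0.3}])

```text
time: 13.0
tool_pos: [0.5481, 0.1881, 0.0185]
tool_rot: [-3.142, 0.0, 2.944]
contact_force: [0.9, -1.1, -0.7]
opening: 0.0414
```

>>> move_arm(deltas=[{"x": 0,"y": 0,"z": 0.001,"wx": 0,"wy": 0,"wz": 0,"hand": 0.3}])

```text
time: 13.12
tool_pos: [0.5481, 0.188, 0.0174]
tool_rot: [-3.141, 0.0, 2.944]
contact_force: [-1.0, -0.1, -1.5]
opening: 0.0417
```

>>> move_arm(deltas=[{"x": 0,"y": 0,"z": 0.001,"wx": 0,"wy": 0,"wz": 0,"hand": 0.3}])

```text
time: 13.25
tool_pos: [0.5481, 0.1881, 0.0173]
tool_rot: [-3.141, 0.0, 2.944]
contact_force: [-4.9, -0.3, 11.7]
opening: 0.0412
```

The pad is on the floor at the expected height. I release it and lift.

>>> move_arm(deltas=[{"x": 0,"y": 0,"z": -0.0008,"wx": 0,"wy": 0,"wz": 0,"hand": 0.65},{"x": 0,"y": 0,"z": -0.0008,"wx": 0,"wy": 0,"wz": 0,"hand": 0.65},{"x": 0,"y": 0,"z": -0.0008,"wx": 0,"wy": 0,"wz": 0,"hand": 0.65},{"x": 0,"y": 0,"z": -0.01,"wx": 0,"wy": 0,"wz": 0,"hand": 0.65},{"x": 0,"y": 0,"z": -0.04,"wx": 0,"wy": 0,"wz": 0,"hand": 0.65},{"x": 0,"y": 0,"z": -0.09,"wx": 0,"wy": 0,"wz": 0,"hand": 0.65},{"x": 0,"y": 0,"z": -0.14,"wx": 0,"wy": 0,"wz": 0,"hand": 0.3},{"x": 0,"y": 0,"z": -0.19,"wx": 0,"wy": 0,"wz": 0,"hand": 0}])

```text
time: 14.25
tool_pos: [0.5479, 0.188, 0.2089]
tool_rot: [3.141, 0.001, 2.944]
contact_force: [0.6, 0.3, -0.2]
opening: 0.0442
```

```bash
python3 - <<'E'
from h import *
s=st()
P,im=snap("wrist","w5");Q,im2=snap("side","d5")
for X in [cw(-.046,-.021,.015),cw(-.046,.021,.015),cw(.038,-.021,.015),cw(.038,.021,.015)]: print(np.round(proj(P,X)))
cv2.imwrite("pics/c5.png",np.hstack([im[60:310,100:420],cv2.resize(im2[150:270,160:310],None,fx=2,fy=2)[:250,:300] if 0 else cv2.resize(im2[150:275,160:310],None,fx=2,fy=2)]))
for x,z in[(.14,.235),(.14,.14),(.116,.14)]: delta(cw(x,0,z),YAW+np.pi)
E
```

```text
14.25 [0.5479 0.188  0.2089] [3.141e+00 1.000e-03 2.944e+00] [ 0.6  0.3 -0.2] 0.0442
[237. 136.]
[273. 136.]
[238. 205.]
[272. 205.]
d mm [-138.8   -2.3  -20. ] rv deg [ 0.3  0.6 -0. ]
d mm [-137.8   -2.7   75. ] rv deg [ 0.3  0.6 -0. ]
d mm [-113.8   -2.7   74.7] rv deg [ 0.3  0.6 -0. ]
```

View pics/c5.png

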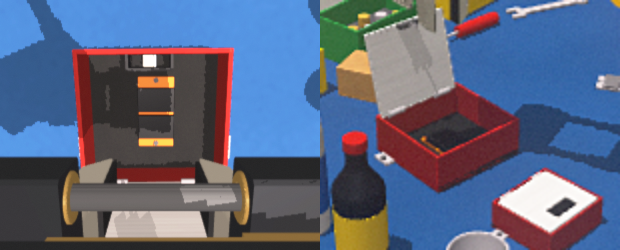

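The pad lies flat and square behind the latch housing, at crop cols 138–174, rows 77–146, where predicted. The lid stands open. Next I go behind the lid.

>>> move_arm(deltas=[{"x": -0.02,"y": -0.001,"z": -0.035,"wx": 0,"wy": 0,"wz": 0,"hand": 0},{"x": -0.06,"y": -0.002,"z": -0.04,"wx": 0,"wy": 0,"wz": 0,"hand": 0},{"x": -0.11,"y": -0.002,"z": -0.04,"wx": 0,"wy": 0,"wz": 0,"hand": 0},{"x": -0.15,"y": -0.002,"z": -0.04,"wx": 0,"wy": 0,"wz": 0,"hand": 0},{"x": -0.152,"y": -0.002,"z": -0.04,"wx": 0,"wy": 0,"wz": 0,"hand": 0},{"x": -0.152,"y": -0.002,"z": -0.01,"wx": 0,"wy": 0,"wz": 0,"hand": 0},{"x": -0.152,"y": -0.002,"z": 0.03,"wx": 0,"wy": 0,"wz": 0,"hand": 0},{"x": -0.152,"y": -0.002,"z": 0.06,"wx": 0,"wy": 0,"wz": 0,"hand": 0}])

```text
time: 15.35
tool_pos: [0.695, 0.1567, 0.1451]
tool_rot: [-3.141, -0.002, 2.945]
contact_force: [0.4, 0.2, -0.5]
opening: 0.0003
```

```bash
cat >> h.py <<'E'
def arc(ths,r=.112):
    "TCP in case frame (x,z), from current, front-lower finger corner on the lid's outer face"
    s=monitor.observe(); c,sn=np.cos(YAW),np.sin(YAW); d=s["tool_pos"]-C; x=c*d[0]+sn*d[1]; y=-sn*d[0]+c*d[1]; print("case x,y,z",x,y,d[2])
    for t in ths:
        h=.0065; X=.068-r*np.cos(t)+h*np.sin(t)+.0095; Z=.056+r*np.sin(t)+h*np.cos(t)
        print(t,"tool dx %.1f dz %.1f mm  (x %.1f z %.1f)"%(-(X-x)*1e3,-(Z-d[2])*1e3,X*1e3,Z*1e3))
E
python3 - <<'E'
from h import *
st();arc([1.8,1.6,1.4,1.2,1.0,.8,.6,.5,.4,.3,.25,.2,.15,.1,.05,0])
E
```

```text
15.35 [0.695  0.1567 0.1451] [-3.141e+00 -2.000e-03  2.945e+00] [ 0.4  0.2 -0.5] 0.0003
case x,y,z 0.14898393513164976 -0.0007042063180502101 0.14507150469928912
1.8 tool dx 39.7 dz -18.5 mm  (x 109.3 z 163.6)
1.6 tool dx 61.7 dz -22.7 mm  (x 87.3 z 167.8)
1.4 tool dx 84.1 dz -22.4 mm  (x 64.9 z 167.5)
1.2 tool dx 106.0 dz -17.7 mm  (x 43.0 z 162.7)
1.0 tool dx 126.5 dz -8.7 mm  (x 22.5 z 153.8)
0.8 tool dx 144.9 dz 4.2 mm  (x 4.1 z 140.9)
0.6 tool dx 160.3 dz 20.5 mm  (x -11.3 z 124.6)
0.5 tool dx 166.7 dz 29.7 mm  (x -17.7 z 115.4)
0.4 tool dx 172.1 dz 39.5 mm  (x -23.1 z 105.6)
0.3 tool dx 176.6 dz 49.8 mm  (x -27.6 z 95.3)
0.25 tool dx 178.4 dz 55.1 mm  (x -29.4 z 90.0)
0.2 tool dx 180.0 dz 60.5 mm  (x -31.0 z 84.6)
0.15 tool dx 181.3 dz 65.9 mm  (x -32.3 z 79.2)
0.1 tool dx 182.3 dz 71.4 mm  (x -33.3 z 73.6)
0.05 tool dx 183.0 dz 77.0 mm  (x -34.0 z 68.1)
0 tool dx 183.5 dz 82.6 mm  (x -34.5 z 62.5)
```

>>> move_arm(deltas=[{"x": 0.015,"y": 0,"z": -0.01,"wx": 0,"wy": 0,"wz": 0,"hand": 0},{"x": 0.027,"y": 0,"z": -0.018,"wx": 0,"wy": 0,"wz": 0,"hand": 0},{"x": 0.034,"y": 0,"z": -0.018,"wx": 0,"wy": 0,"wz": 0,"hand": 0},{"x": 0.04,"y": 0,"z": -0.0185,"wx": 0,"wy": 0,"wz": 0,"hand": 0},{"x": 0.047,"y": 0,"z": -0.02,"wx": 0,"wy": 0,"wz": 0,"hand": 0},{"x": 0.054,"y": 0,"z": -0.0215,"wx": 0,"wy": 0,"wz": 0,"hand": 0},{"x": 0.062,"y": 0,"z": -0.0225,"wx": 0,"wy": 0,"wz": 0,"hand": 0},{"x": 0.07,"y": 0,"z": -0.023,"wx": 0,"wy": 0,"wz": 0,"hand": 0}])

```text
time: 16.35
tool_pos: [0.6276, 0.1699, 0.1694]
tool_rot: [-3.141, -0.0, 2.944]
contact_force: [2.9, -1.4, -0.9]
opening: 0.0009
```

```bash
python3 - <<'E'
from h import *
st();arc([1.5,1.4,1.3,1.2,1.1,1.0,.9,.8,.7])
P,im=snap("side","d6"); cv2.imwrite("pics/c6.png",cv2.resize(im[100:270,120:320],None,fx=3,fy=3))
E
```

```text
16.35 [0.6276 0.1699 0.1694] [-3.141 -0.     2.944] [ 2.9 -1.4 -0.9] 0.0009
case x,y,z 0.08030860678410133 -0.0009992497224750718 0.16940377931644035
1.5 tool dx 4.2 dz 1.2 mm  (x 76.1 z 168.2)
1.4 tool dx 15.4 dz 1.9 mm  (x 64.9 z 167.5)
1.3 tool dx 26.5 dz 3.7 mm  (x 53.8 z 165.7)
1.2 tool dx 37.3 dz 6.7 mm  (x 43.0 z 162.7)
1.1 tool dx 47.8 dz 10.6 mm  (x 32.5 z 158.8)
1.0 tool dx 57.9 dz 15.6 mm  (x 22.5 z 153.8)
0.9 tool dx 67.3 dz 21.6 mm  (x 13.0 z 147.8)
0.8 tool dx 76.2 dz 28.5 mm  (x 4.1 z 140.9)
0.7 tool dx 84.3 dz 36.3 mm  (x -4.0 z 133.1)
```

View pics/c6.png

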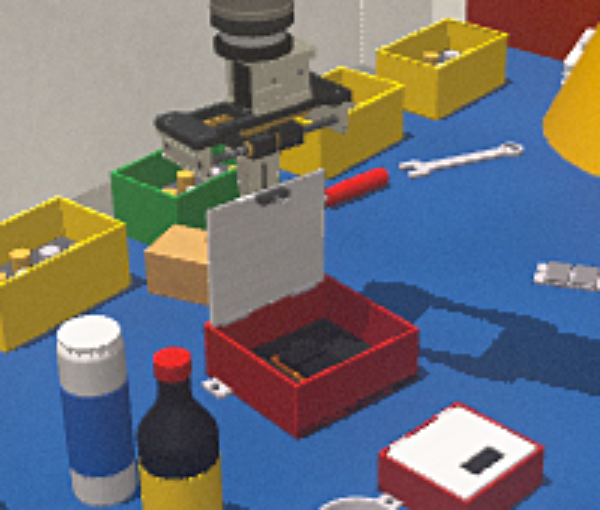

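The finger behind the lid has brought it to about vertical with about 3 N. I'll continue along the arc.

>>> move_arm(deltas=[{"x": 0.01,"y": 0,"z": 0.0015,"wx": 0,"wy": 0,"wz": 0,"hand": 0},{"x": 0.02,"y": 0,"z": 0.0025,"wx": 0,"wy": 0,"wz": 0,"hand": 0},{"x": 0.03,"y": 0,"z": 0.0045,"wx": 0,"wy": 0,"wz": 0,"hand": 0},{"x": 0.04,"y": 0,"z": 0.0075,"wx": 0,"wy": 0,"wz": 0,"hand": 0},{"x": 0.05,"y": 0,"z": 0.0115,"wx": 0,"wy": 0,"wz": 0,"hand": 0},{"x": 0.059,"y": 0,"z": 0.0165,"wx": 0,"wy": 0,"wz": 0,"hand": 0},{"x": 0.0675,"y": 0,"z": 0.0215,"wx": 0,"wy": 0,"wz": 0,"hand": 0},{"x": 0.076,"y": 0,"z": 0.0285,"wx": 0,"wy": 0,"wz": 0,"hand": 0}])

```text
time: 17.4
tool_pos: [0.553, 0.1851, 0.1408]
tool_rot: [3.141, 0.0, 2.944]
contact_force: [1.9, -1.0, 2.5]
opening: 0.0002
```

```bash
python3 - <<'E'
from h import *
st();arc([.8,.7,.6,.5,.4,.3,.25,.2])
E
```

```text
17.4 [0.553  0.1851 0.1408] [3.141 0.    2.944] [ 1.9 -1.   2.5] 0.0002
case x,y,z 0.004248441774471951 -0.0006982074798753462 0.14076848752717475
0.8 tool dx 0.1 dz -0.1 mm  (x 4.1 z 140.9)
0.7 tool dx 8.2 dz 7.6 mm  (x -4.0 z 133.1)
0.6 tool dx 15.5 dz 16.2 mm  (x -11.3 z 124.6)
0.5 tool dx 21.9 dz 25.4 mm  (x -17.7 z 115.4)
0.4 tool dx 27.4 dz 35.2 mm  (x -23.1 z 105.6)
0.3 tool dx 31.8 dz 45.5 mm  (x -27.6 z 95.3)
0.25 tool dx 33.7 dz 50.8 mm  (x -29.4 z 90.0)
0.2 tool dx 35.2 dz 56.1 mm  (x -31.0 z 84.6)
```

>>> move_arm(deltas=[{"x": 0.008,"y": 0,"z": 0.0075,"wx": 0,"wy": 0,"wz": 0,"hand": 0},{"x": 0.0155,"y": 0,"z": 0.016,"wx": 0,"wy": 0,"wz": 0,"hand": 0},{"x": 0.022,"y": 0,"z": 0.0255,"wx": 0,"wy": 0,"wz": 0,"hand": 0},{"x": 0.0275,"y": 0,"z": 0.035,"wx": 0,"wy": 0,"wz": 0,"hand": 0},{"x": 0.032,"y": 0,"z": 0.0455,"wx": 0,"wy": 0,"wz": 0,"hand": 0},{"x": 0.0335,"y": 0,"z": 0.051,"wx": 0,"wy": 0,"wz": 0,"hand": 0},{"x": 0.035,"y": 0,"z": 0.056,"wx": 0,"wy": 0,"wz": 0,"hand": 0},{"x": 0.0355,"y": 0,"z": 0.0575,"wx": 0,"wy": 0,"wz": 0,"hand": 0}])

```text
time: 18.4
tool_pos: [0.5186, 0.1919, 0.0832]
tool_rot: [-3.141, -0.0, 2.944]
contact_force: [-0.3, 0.8, 2.2]
opening: 0.0004
```

>>> move_arm(deltas=[{"x": 0.0003,"y": 0,"z": 0.0017,"wx": 0,"wy": 0,"wz": 0,"hand": 0},{"x": 0.0006,"y": 0,"z": 0.0034,"wx": 0,"wy": 0,"wz": 0,"hand": 0},{"x": 0.001,"y": 0,"z": 0.005,"wx": 0,"wy": 0,"wz": 0,"hand": 0},{"x": 0.0015,"y": 0,"z": 0.0067,"wx": 0,"wy": 0,"wz": 0,"hand": 0},{"x": 0.0018,"y": 0,"z": 0.0084,"wx": 0,"wy": 0,"wz": 0,"hand": 0},{"x": 0.002,"y": 0,"z": 0.01,"wx": 0,"wy": 0,"wz": 0,"hand": 0}])

```text
time: 19.15
tool_pos: [0.5169, 0.1923, 0.0734]
tool_rot: [-3.142, 0.0, 2.944]
contact_force: [1.2, -0.0, 2.6]
opening: 0.0001
```

```bash
python3 - <<'E'
from h import *
st();arc([.1,.05,0,-.05])
E
```

```text
19.15 [0.5169 0.1923 0.0734] [-3.142  0.     2.944] [ 1.2 -0.   2.6] 0.0001
case x,y,z -0.03263616537356335 -0.0007261845486498317 0.07341731849525775
0.1 tool dx 0.7 dz -0.2 mm  (x -33.3 z 73.6)
0.05 tool dx 1.4 dz 5.3 mm  (x -34.0 z 68.1)
0 tool dx 1.9 dz 10.9 mm  (x -34.5 z 62.5)
-0.05 tool dx 2.0 dz 16.5 mm  (x -34.7 z 56.9)
```

>>> move_arm(deltas=[{"x": 0.0003,"y": 0,"z": 0.0015,"wx": 0,"wy": 0,"wz": 0,"hand": 0},{"x": 0.0006,"y": 0,"z": 0.003,"wx": 0,"wy": 0,"wz": 0,"hand": 0},{"x": 0.001,"y": 0,"z": 0.0045,"wx": 0,"wy": 0,"wz": 0,"hand": 0},{"x": 0.0012,"y": 0,"z": 0.006,"wx": 0,"wy": 0,"wz": 0,"hand": 0},{"x": 0.0015,"y": 0,"z": 0.0075,"wx": 0,"wy": 0,"wz": 0,"hand": 0},{"x": 0.0018,"y": 0,"z": 0.009,"wx": 0,"wy": 0,"wz": 0,"hand": 0}])

```text
time: 19.9
tool_pos: [0.5153, 0.1927, 0.0646]
tool_rot: [3.141, 0.001, 2.944]
contact_force: [1.1, -0.4, 5.1]
opening: 0.0007
```

>>> move_arm(deltas=[{"x": 0,"y": 0,"z": 0.001,"wx": 0,"wy": 0,"wz": 0,"hand": 0},{"x": 0,"y": 0,"z": 0.002,"wx": 0,"wy": 0,"wz": 0,"hand": 0}])

```text
time: 20.15
tool_pos: [0.5148, 0.1926, 0.0623]
tool_rot: [-3.141, -0.001, 2.944]
contact_force: [0.4, -0.2, 2.0]
opening: 0.0001
```

>>> move_arm(deltas=[{"x": 0,"y": 0,"z": 0.001,"wx": 0,"wy": 0,"wz": 0,"hand": 0},{"x": 0,"y": 0,"z": 0.002,"wx": 0,"wy": 0,"wz": 0,"hand": 0}])

```text
time: 20.4
tool_pos: [0.5145, 0.1926, 0.0602]
tool_rot: [-3.141, -0.001, 2.944]
contact_force: [-0.9, -0.2, 2.6]
opening: 0.0002
```

>>> move_arm(deltas=[{"x": 0,"y": 0,"z": 0.001,"wx": 0,"wy": 0,"wz": 0,"hand": 0},{"x": 0,"y": 0,"z": 0.002,"wx": 0,"wy": 0,"wz": 0,"hand": 0}])

```text
time: 20.65
tool_pos: [0.5145, 0.1926, 0.0582]
tool_rot: [-3.141, -0.001, 2.944]
contact_force: [-1.6, 0.6, 2.8]
opening: 0.0002
```

>>> move_arm(deltas=[{"x": 0,"y": 0,"z": 0.001,"wx": 0,"wy": 0,"wz": 0,"hand": 0}])

```text
time: 20.78
tool_pos: [0.5147, 0.1926, 0.0573]
tool_rot: [-3.141, -0.001, 2.944]
contact_force: [-1.4, 0.7, 1.6]
opening: 0.0008
```

>>> move_arm(deltas=[{"x": 0,"y": 0,"z": 0.001,"wx": 0,"wy": 0,"wz": 0,"hand": 0}])

```text
time: 20.9
tool_pos: [0.5149, 0.1926, 0.0563]
tool_rot: [-3.141, -0.0, 2.944]
contact_force: [-1.8, 0.8, 3.1]
opening: 0.0003
```

>>> move_arm(deltas=[{"x": 0,"y": 0,"z": 0.001,"wx": 0,"wy": 0,"wz": 0,"hand": 0}])

```text
time: 21.02
tool_pos: [0.5149, 0.1926, 0.0554]
tool_rot: [-3.141, -0.0, 2.944]
contact_force: [-1.7, 1.2, 3.3]
opening: 0.0004
```

>>> move_arm(deltas=[{"x": 0,"y": 0,"z": 0.0005,"wx": 0,"wy": 0,"wz": 0,"hand": 0}])

```text
time: 21.15
tool_pos: [0.5149, 0.1926, 0.055]
tool_rot: [-3.141, -0.0, 2.944]
contact_force: [-2.6, -0.3, 4.2]
opening: 0.0003
```

>>> move_arm(deltas=[{"x": 0,"y": 0,"z": 0.0005,"wx": 0,"wy": 0,"wz": 0,"hand": 0}])

```text
time: 21.28
tool_pos: [0.515, 0.1926, 0.0547]
tool_rot: [-3.141, 0.0, 2.944]
contact_force: [-2.8, 0.4, 6.3]
opening: 0.0004
```

>>> move_arm(deltas=[{"x": 0,"y": 0,"z": 0.0005,"wx": 0,"wy": 0,"wz": 0,"hand": 0}])

```text
time: 21.4
tool_pos: [0.515, 0.1926, 0.0544]
tool_rot: [-3.141, 0.0, 2.944]
contact_force: [-3.5, -0.2, 8.2]
opening: 0.0008
```

>>> move_arm(deltas=[{"x": 0,"y": 0,"z": 0.0004,"wx": 0,"wy": 0,"wz": 0,"hand": 0}])

```text
time: 21.52
tool_pos: [0.515, 0.1926, 0.0542]
tool_rot: [-3.142, 0.0, 2.944]
contact_force: [-2.3, -1.0, 10.6]
opening: 0.0006
```

Deep enough at 10.6 N. I back off slowly straight up.

>>> move_arm(deltas=[{"x": 0,"y": 0,"z": -0.0015,"wx": 0,"wy": 0,"wz": 0,"hand": 0},{"x": 0,"y": 0,"z": -0.003,"wx": 0,"wy": 0,"wz": 0,"hand": 0},{"x": 0,"y": 0,"z": -0.0045,"wx": 0,"wy": 0,"wz": 0,"hand": 0},{"x": 0,"y": 0,"z": -0.006,"wx": 0,"wy": 0,"wz": 0,"hand": 0},{"x": 0,"y": 0,"z": -0.0075,"wx": 0,"wy": 0,"wz": 0,"hand": 0},{"x": 0,"y": 0,"z": -0.009,"wx": 0,"wy": 0,"wz": 0,"hand": 0},{"x": 0,"y": 0,"z": -0.011,"wx": 0,"wy": 0,"wz": 0,"hand": 0},{"x": 0,"y": 0,"z": -0.013,"wx": 0,"wy": 0,"wz": 0,"hand": 0}])

```text
time: 22.52
tool_pos: [0.515, 0.1926, 0.0667]
tool_rot: [-3.141, -0.0, 2.944]
contact_force: [0.1, -0.3, -0.3]
opening: 0.0006
```

Zero force at z = 67 mm, so the lid has caught. I retreat clear and look.

>>> move_arm(deltas=[{"x": 0,"y": 0,"z": -0.02,"wx": 0,"wy": 0,"wz": 0,"hand": 0},{"x": 0.02,"y": 0,"z": -0.07,"wx": 0,"wy": 0,"wz": 0,"hand": 0},{"x": 0.05,"y": -0.03,"z": -0.12,"wx": 0,"wy": 0,"wz": 0,"hand": 0},{"x": 0.07,"y": -0.08,"z": -0.15,"wx": 0,"wy": 0,"wz": 0,"hand": 0},{"x": 0.08,"y": -0.13,"z": -0.16,"wx": 0,"wy": 0,"wz": 0,"hand": 0},{"x": 0.08,"y": -0.18,"z": -0.16,"wx": 0,"wy": 0,"wz": 0,"hand": 0},{"x": 0.08,"y": -0.22,"z": -0.16,"wx": 0,"wy": 0,"wz": 0,"hand": 0},{"x": 0.08,"y": -0.22,"z": -0.16,"wx": 0,"wy": 0,"wz": 0,"hand": 0}])

```text
time: 23.52
tool_pos: [0.393, -0.0093, 0.2269]
tool_rot: [-3.141, 0.001, 2.94]
contact_force: [-1.0, 1.1, 0.5]
opening: 0.0006
```

```bash
python3 - <<'E'
from h import *
st();P,im=snap("scene","s9");Q,im2=snap("side","d9")
cv2.imwrite("pics/c9.png",np.hstack([im[90:390,90:420],im2[100:400,130:380] if 0 else cv2.copyMakeBorder(im2[100:384,130:400],0,6,0,0,0)[:290]]) if 0 else np.hstack([im[94:384,90:450],im2[94:384,130:400]]))
E
```

```text
23.52 [ 0.393  -0.0093  0.2269] [-3.141e+00  1.000e-03  2.940e+00] [-1.   1.1  0.5] 0.0006
```

View pics/c9.png

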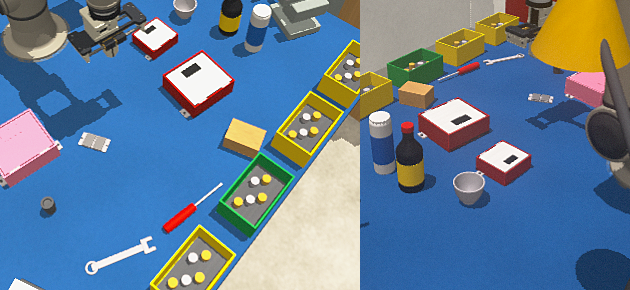

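The lid is shut and level 1 s after the robot let go. The pad is inside the case, everything else is in place, and the robot is clear.

```bash
python3 -c "
from h import *
print(robot.hand_in())"
```

```text
the job is handed in; nothing more can be done
None
```

The new orange-backed pad is lying flat inside the large red case, and the lid is latched shut. I handed the job in with the clock at about 23.6 s, with the robot well clear.

**Opening:** I pushed the patch slowly until it read about 10 N, then backed off, and the lid sprang open.

**Placing:** I gripped the pad across its width and set it down behind the latch housing. The wrist picture showed it flat and where I had predicted.

**Closing:** I swung the lid down from behind with 2–5 N, pushed slowly to 10.6 N, then backed off. The force read zero with the fingers above the lid, so it had caught. One second later both cameras showed the lid shut and level and the other things in place.

**Deviations:**
- After opening the lid I moved the hand sideways the wrong way, towards the oil bottle. It touched nothing, and the bottle is where it was.
- Setting the pad on the case floor gave a brief 11.7 N contact through the pad; that was not on the lid.

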